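Flip the specimen status flag

ROBOT

A 6-joint arm with a two-finger parallel gripper is mounted at the origin on a cart in front of the work surface, level with it; the furniture and walls round the work are solid. World frame = base frame: x ahead of the robot, y to its left, z up, the work surface at z = 0. Lengths are in mm, angles in degrees, forces in N, time in s.
With the tool pointing down it reaches from about 300 to 850 mm from the base axis. Payload 4.2 kg.
Tool frame: the origin (TCP) lies at the very end of the fingers, on their centre line; the grasp point (between the pads) lies 19 mm behind it; z points along the fingers, y is the line along which they close (so a half turn about z gives the same grasp; the last joint's range is limited). The gripper opens to 91 mm and grips with 3 to 60 N. Pads are 32 mm wide; open, the fingers measure 118 mm over their backs; the gripper's body (76 mm by 178 mm) begins 60 mm behind the grasp point.
Start: joints at [-75.172, 18.312, 89.639, -0, 72.044, -1.146], TCP at [158.245, -552.815, 189.876] pointing down, gripper open.
Joint ranges: [-177.97, 177.97], [-48.28, 115.42], [12.27, 149.76], [-77.06, 257.06], [2.81, 150.46], [-146.56, 146.56]. Speed limits (degrees/s): [147.25, 147.25, 180, 180, 180, 180].

INTERFACE

Orientations are given as [roll, pitch, yaw] about the fixed x, y, z axes, in that order (R = Rz(yaw) Ry(pitch) Rx(roll)).
In Python, from workcell import env, eyes gives the robot as it stands.
- The arm moves only by the tool send_rows, never from a script. Its argument "targets" is text: rows parted by semicolons, each of 7 numbers parted by spaces: the shift along the tool's x, y, z in m, then the turn, a rotation vector about the tool's x, y, z in degrees, then the opening in per cent of the stroke, from 0 (shut) to 100 (fully open). A call has 1 to 12 rows; each row is the pose to reach, as a shift and turn from the pose commanded when the call began, along the tool's axes at that moment; what a row does not reach only later rows make up. A row lasts 1/12 s, in which the tool goes at most 41.7 mm and 7.16 degrees, less where a joint would pass 70% of its speed; a pose out of reach is approached as far as the arm can. A call with a gripper value outside its range is refused whole. The fingers move at their own pace and stop on an object; "grip_force" is the grip in N (left out, the last holds). Time passes only in rows, so rows that repeat a pose let the fingers close. It gives the time, the measured TCP pose, the force, the opening and the grip force at its end, in the units of the state.
- env.state(): the state, without advancing time (a new reading comes with each control period).
- eyes.grab_frame(name): name is "scene" or "top"; returns a dict with "image" (384x512x3 uint8, blue, green, red), "fovy" (degrees; the focal length in pixels is half the picture's height over the tangent of half this angle, whatever the lens; pixels are square), "cx", "cy" (the principal point, pixels), "D" ([k1, k2, p1, p2, k3] as OpenCV has them; the pictures are not rectified), "eye" and "attitude" of the camera in the world. Camera axes: x right, y up, looking along -z (the intrinsics and any distortion apply to the point x, -y, -z); pixel columns grow to the right and rows downward; lengths in mm; the calibration is good to about 2 mm. A picture is of the moment at which its call begins. There is no depth.
- env.job_done(): hands the job in; it is judged then, once.
The state is a dict: "time_s": time; "qpos": joint angles; "qvel": joint speeds; "effort": joint torques, N m; "ee_pos": TCP position; "ee_rot": TCP orientation; "force": force on the tool from outside, world axes, zero at the start; "torque": the same for the moment, N m; "gripper_width": finger opening in mm; "gripper_force": force on a finger pad.
Only numpy, scipy, OpenCV 4.12 (cv2) and the standard library are available. Lean on these libraries where they do the work, as an engineer would, in place of code of your own. Each camera call takes 0.05 s, during which the arm holds its last target. There are 200 camera calls.

TASK

The specimen tubes are ready for collection: on the stand with the round paddle, turn the paddle right over its pivot so that it lies flat on the opposite rest with its raised-ring face up. Work with gentle fingertip pushes only (its upright tab gets it started); do not pinch or lift anything or shove the stand along. Leave the square flag and the other things on the table as they are.

Things in the scene. Friction and masses are not known exactly. Their poses are not given: they have to be found in the camera images.
- round_flag_stand: Stand of the round status flag: aluminium base 80 x 180 x 12 mm (x, y, z), loose, about 0.9 kg. Origin: centre of its underside, z up. Its +y points to the rest post on which the paddle lies at the start, -y to the opposite one; posts at y = +-64 mm, tops 59 mm above the table. Yaw within +-0.5 rad of the room's axes (+y to the robot's left).
- round_flag_pivot (a point): Middle of the round flag's axle, 62 mm straight above the stand's origin. The axle is level, along the stand's x, between two upright cheeks at x = +-30 mm (6 mm thick, 26 mm wide along y, tops 68 mm above the table). A fixed wall cabinet hangs over the back of the table, underside 0.61 m above it, front at world x = 0.57 m (door handles to 0.54 m): keep the arm low or in front of it.
- round_flag (a joint): Hinge of the round paddle, rad: 0 = level over the +y rest post, raised-bar face up; pi/2 = straight up; 3.14 (stop) = level over the -y rest post, raised-ring face up. Starts at 0 to 0.3. Stiff with friction (about 0.05 N m): stays wherever it is left, does not fall by itself.
- round_flag_blade (a point): Centre of the round paddle: a white disc 64 mm across, 5 mm thick, centred 42 mm from the axle, so reaching 74 mm from it; moves with the hinge.
- round_flag_tab (a point): Outer end of the round flag's finger tab, 42 mm from the axle; moves with the hinge. The tab is 34 mm wide along the axle, 5 mm thick (7 mm at the end), and stands at right angles to the paddle, starting at the axle: it points up at hinge 0, along -y at pi/2, straight down at 3.14, clear of everything below.
- square_flag_stand: Stand of the square flag: same sizes and axes as round_flag_stand. To be left alone.
- square_flag (a joint): Hinge of the square paddle; same meaning, tab and friction as round_flag. Leave as found.
- square_flag_blade (a point): Centre of the square paddle, 62 x 64 x 5 mm, 42 mm from its axle.
- gauze_roll: Bystander, loose: white gauze roll standing upright, 38 mm across, 62 mm tall. Origin at the centre of its underside.
- sample_cup: Bystander, loose: sample cup with screw lid, 65 mm across, 66 mm tall. Origin at the centre of its underside.
- antiseptic_bottle: Bystander, loose: amber squeeze bottle with white tip, 57 mm across, 166 mm tall. Origin at the centre of its underside.

How it is judged:
By the outcome, as a careful person would: the job done as asked, in the order asked, and still so for the second after the job is handed in, with the robot touching nothing.
It also fails if it takes over 45 s, if anything falls off the work surface, if the arm or the gripper's body presses on something with over 40 N, if the wrist force passes 120 N, or if a joint passes its speed limit or range.

## Working session

There is one attempt and no reset: what is moved stays moved. The work goes in short steps, Python scripts to look and compute and a tool call to move; the robot and the scene stay as the last step left them, time stands still between calls to the robot, and variables do not carry over. Pictures are saved under pics/ and viewed, at most 10 in all, crops included, and the job is handed in when it is done.

Besides the shell and the picture viewer there is one more tool, called after "Emit:" as name(argument=value, ...), one argument or row to a line, values as JSON. send_rows: Moves the arm, as the interface text tells. Its arguments: {"type":"object","properties":{"targets":{"type":"string"},"grip_force":{"type":"number"}},"required":["targets"]}

```bash
mkdir -p pics; ls; python3 - <<'E'
from workcell import env, eyes
import cv2
for n in("scene","top"):
    f=eyes.grab_frame(n); cv2.imwrite(f"pics/{n}0.png",f["image"]); print(n,{k:v for k,v in f.items() if k!="image"})
print(env.state())
E
```

```text
pics
scene {'fovy': 43.99971489887359, 'cx': 259.046198053007, 'cy': 197.66757878008767, 'D': array([-0.05754443,  0.        ,  0.        ,  0.        ,  0.        ]), 'eye': array([-135.0712446 ,  470.64083298, 1026.16510458]), 'attitude': array([  41.13697039,   -0.80753642, -115.24160493])}
top {'fovy': 49.88445357722952, 'cx': 256.22963963796803, 'cy': 200.45942947302683, 'D': array([-0.02303903,  0.        ,  0.        ,  0.        ,  0.        ]), 'eye': array([ 364.9125429 ,   89.92930001, 1147.1792944 ]), 'attitude': array([ 11.7114977 ,  -0.2701633 , -86.66572802])}
{'time_s': 0.1, 'qpos': array([-7.51737123e+01,  1.83490907e+01,  8.96989940e+01,  9.08785049e-04,
        7.20454857e+01, -1.14614827e+00]), 'qvel': array([ 0.04083615, -0.101067  , -0.09742385,  0.06435487,  0.09151074,
        0.03555747]), 'effort': array([-4.62465669e-04, -4.13334417e+01, -2.32510632e+01,  7.28535606e-02,
        4.21244034e-02, -4.65922597e-05]), 'ee_pos': array([ 158.1025006 , -552.32169749,  189.09610625]), 'ee_rot': array([-1.79906466e+02, -2.73555972e-03,  1.59721529e+01]), 'force': array([-0.59180379,  0.0817654 ,  0.32418478]), 'torque': array([0.01938397, 0.0019727 , 0.03885778]), 'gripper_force': 0.0, 'gripper_width': 91.38788375156146}
```

View pics/scene0.png

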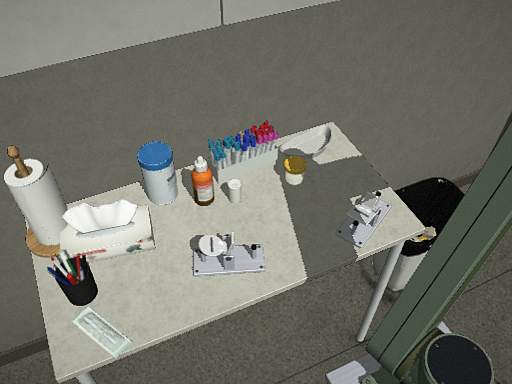

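View pics/top0.png

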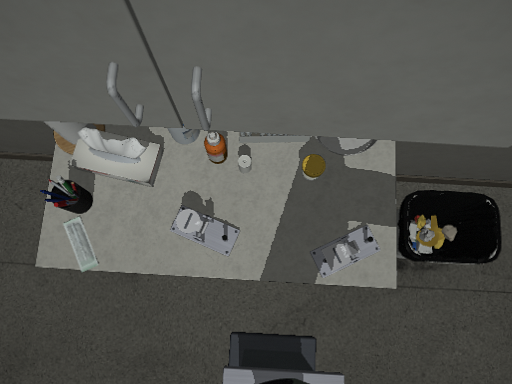

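The round stand is at about (206,230) in top and (228,260) in scene, with its disc to the left at (190,222) in top. The square stand is at the right, about (345,250) in top.

```bash
cat > h.py <<'E'
import numpy as np, cv2
from scipy.spatial.transform import Rotation as R
def ray(f,uv):
    h=f["image"].shape[0]; fl=h/2/np.tan(np.radians(f["fovy"])/2)
    K=np.array([[fl,0,f["cx"]],[0,fl,f["cy"]],[0,0,1]])
    p=cv2.undistortPoints(np.array(uv,float).reshape(-1,1,2),K,f["D"]).reshape(-1,2)
    d=np.c_[p[:,0],-p[:,1],-np.ones(len(p))]
    return f["eye"],d@R.from_euler("xyz",f["attitude"],degrees=True).as_matrix().T
def plane(f,uv,z):
    e,d=ray(f,uv); return e+d*((z-e[2])/d[:,2:])
def proj(f,P):
    h=f["image"].shape[0]; fl=h/2/np.tan(np.radians(f["fovy"])/2)
    K=np.array([[fl,0,f["cx"]],[0,fl,f["cy"]],[0,0,1]])
    c=(np.atleast_2d(P)-f["eye"])@R.from_euler("xyz",f["attitude"],degrees=True).as_matrix()
    return cv2.projectPoints(c*[1,-1,-1],np.zeros(3),np.zeros(3),K,f["D"])[0].reshape(-1,2)
def tri(fa,a,fb,b):
    (e1,d1),(e2,d2)=ray(fa,[a]),ray(fb,[b]); d1,d2=d1[0],d2[0]
    s=np.linalg.lstsq(np.c_[d1,-d2],e2-e1,rcond=None)[0]
    p,q=e1+s[0]*d1,e2+s[1]*d2; return (p+q)/2,np.linalg.norm(p-q)
E
python3 - <<'E'
import cv2,numpy as np
a=cv2.imread("pics/scene0.png")[225:285,183:275]; b=cv2.imread("pics/top0.png")[190:265,160:250]
a=cv2.resize(a,None,fx=8,fy=8,interpolation=cv2.INTER_CUBIC); b=cv2.resize(b,None,fx=8,fy=8,interpolation=cv2.INTER_CUBIC)
cv2.imwrite("pics/a.png",a);cv2.imwrite("pics/b.png",b)
E
```

```text
(no output)
```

View pics/a.png

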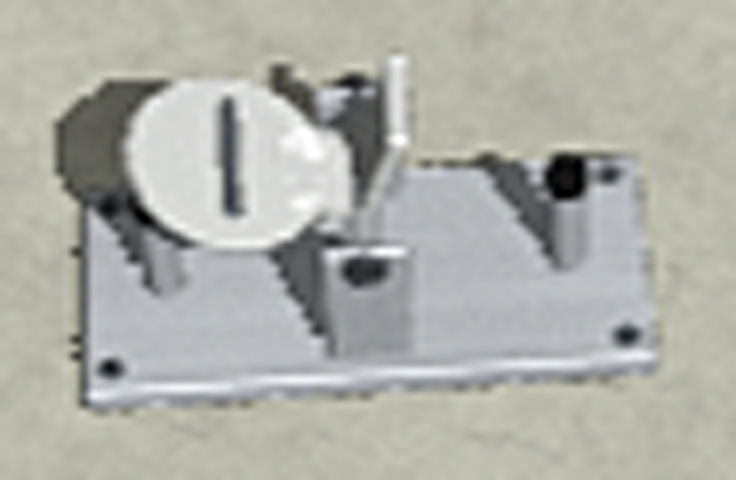

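View pics/b.png

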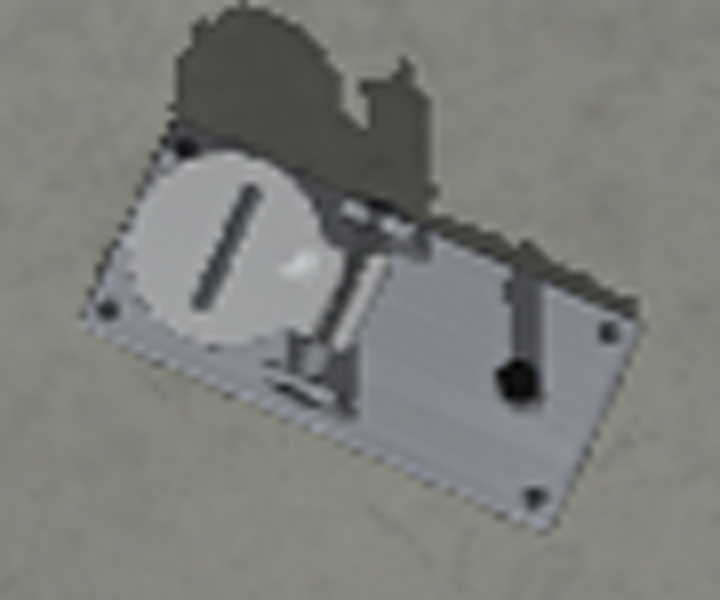

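```bash
cat > m.py <<'E'
from workcell import eyes
from h import *
S=eyes.grab_frame("scene");T=eyes.grab_frame("top")
a=lambda p:(np.array(p)+.5)/8-.5+[183,225]
b=lambda p:(np.array(p)+.5)/8-.5+[160,190]
pts=dict(h_nl=((110,368),(108,310)),h_nr=((627,335),(535,496)),h_fr=((608,174),(608,332)),h_fl=((108,205),(184,148)),
post=((567,176),(517,380)),bar1=((230,100),(253,188)),bar2=((233,212),(203,305)),disc=((232,163),(235,248)),tabf=((397,58),(380,262)),tabn=((397,138),(345,345)))
for k,(p,q) in pts.items():
    P,e=tri(S,a(p),T,b(q)); print(k,P.round(1),round(e,1))
H=np.array([plane(T,b(pts[k][1]).reshape(1,2),12)[0] for k in("h_nl","h_nr","h_fr","h_fl")])
H2=np.array([plane(S,a(pts[k][0]).reshape(1,2),12)[0] for k in("h_nl","h_nr","h_fr","h_fl")])
for X in(H,H2):
    d=(X[0]+X[3]-X[1]-X[2]); yaw=np.degrees(np.arctan2(-d[0],d[1]));print(X.mean(0).round(1),"yaw",yaw.round(2),np.linalg.norm(d)/2)
E
python3 m.py
```

```text
h_nl [508.6 324.8   8.2] 0.9
h_nr [453.2 171.9   6.6] 0.4
h_fr [511.4 150.9   7.3] 0.9
h_fl [567.2 303.8   8.2] 0.8
post [487.5 177.3  52.5] 0.2
bar1 [543.1 266.9  74.5] 0.2
bar2 [504.1 280.7  73.1] 1.3
disc [524.4 273.   68. ] 1.9
tabf [517.5 220.3 101. ] 0.9
tabn [491.2 230.5  98.2] 3.0
[509.3 237.   12. ] yaw -20.02 162.12436227489633
[507.6 239.2  12. ] yaw -20.32 162.07803355209623
```

Emit:
send_rows(
  targets="0.0235 -0.0282 0 0 0 -6 0; 0.047 -0.0565 0 0 0 -12 0; 0.0705 -0.0847 0 0 0 -18 0; 0.094 -0.113 0 0 0 -24 0; 0.1175 -0.1412 0 0 0 -30 0; 0.141 -0.1695 0 0 0 -36 0; 0.1645 -0.1977 0 0 0 -42 0; 0.188 -0.226 0 0 0 -48 0; 0.2115 -0.2542 0 0 0 -54 0; 0.235 -0.2825 0 0 0 -60 0; 0.2585 -0.3107 0 0 0 -66 0; 0.282 -0.339 0 0 0 -72 0",
  grip_force=5,
)

```text
time_s: 1.2
ee_pos: [336.3, -147.6, 190.0]
ee_rot: [180.0, 0.0, 88.2]
force: [0.2, -0.5, -0.5]
gripper_width: 14.0
gripper_force: 0.0
```

```bash
cat > p.py <<'E'
import sys
from h import *
from workcell import env
# target in stand coords x' y' z, yaw deg -> shift/turn in tool axes, from the measured pose
t=np.array(eval(sys.argv[1]),float); s=env.state()
c=np.cos(np.radians(-20.2));n=np.sin(np.radians(-20.2)); M=np.array([[c,-n,0],[n,c,0],[0,0,1]]); O=np.array([508.5,238,0])
R0=R.from_euler("xyz",s["ee_rot"],degrees=True); Rt=R.from_euler("xyz",[180,0,159.8],degrees=True)
print("stand pos",(M.T@(s["ee_pos"]-O)).round(1),"rot",s["ee_rot"].round(1),"F",s["force"].round(1),"t",s["time_s"],"q",s["qpos"].round(0),s["gripper_width"])
print("shift",R0.inv().apply(O+M@t-s["ee_pos"]).round(1),"turn",(R0.inv()*Rt).as_rotvec(degrees=True).round(2))
E
python3 p.py "[0,17,190]"
```

```text
stand pos [ -28.5 -421.4  190. ] rot [180.    0.   88.2] F [ 0.2 -0.5 -0.5] t 1.2 q [-25.  -1. 113.  -0.  68. -24.] 14.046868309551446
shift [406.8 165.7  -0. ] turn [ 2.000e-02  4.000e-02 -7.155e+01]
```

Emit:
send_rows(
  targets="0.034 0.0138 0 0 0 -6 0; 0.068 0.0276 0 0 0 -12 0; 0.102 0.0414 0 0 0 -18 0; 0.136 0.0552 0 0 0 -24 0; 0.17 0.069 0 0 0 -30 0; 0.204 0.0828 0 0 0 -36 0; 0.238 0.0966 0 0 0 -42 0; 0.272 0.1104 0 0 0 -48 0; 0.306 0.1242 0 0 0 -54 0; 0.34 0.138 0 0 0 -60 0; 0.374 0.1518 0 0 0 -66 0; 0.406 0.1656 0 0 0 -71.7 0",
)

```text
time_s: 2.2
ee_pos: [516.2, 252.6, 189.5]
ee_rot: [-180.0, -0.0, 160.0]
force: [0.2, -0.3, -0.2]
gripper_width: 0.7
gripper_force: 0.0
```

```bash
python3 p.py "[0,17,90]"; python3 - <<'E'
from workcell import eyes
from h import *
s=eyes.grab_frame("scene")["image"][150:300,130:330]
cv2.imwrite("pics/c.png",cv2.resize(s,None,fx=4,fy=4,interpolation=cv2.INTER_CUBIC))
E
```

```text
stand pos [  2.1  16.4 189.5] rot [-180.   -0.  160.] F [ 0.2 -0.3 -0.2] t 2.2 q [ 25.  18.  90.  -0.  72. -45.] 0.6779579131490315
shift [ 2.1  0.7 99.5] turn [-0.02 -0.01  0.21]
```

View pics/c.png

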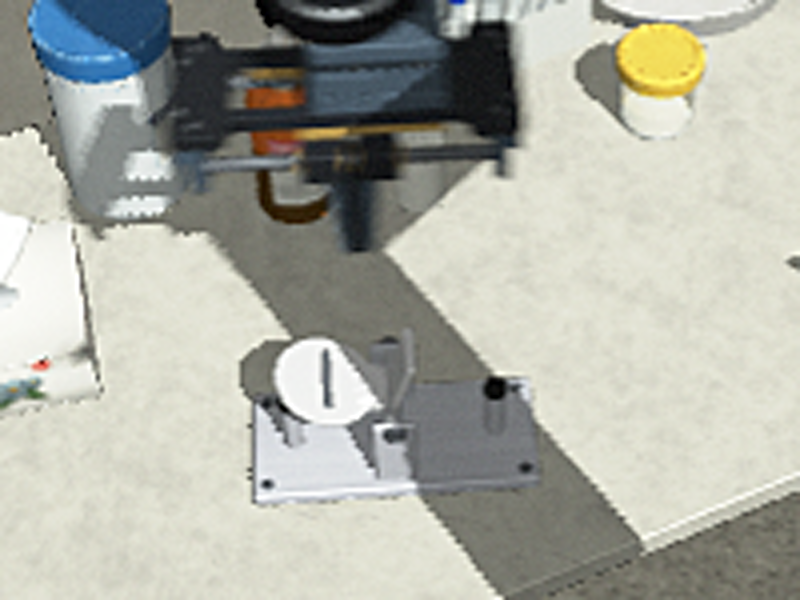

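The view shows the closed fingers at about (357,248) in the crop, still above the stand. The tab is at (408,370). I'm lowering now, on the paddle side of the tab.

Emit:
send_rows(
  targets="0.001 0 0.02 0 0 0.2 0; 0.002 0.001 0.04 0 0 0.2 0; 0.002 0.001 0.06 0 0 0.2 0; 0.002 0.001 0.075 0 0 0.2 0; 0.002 0.001 0.085 0 0 0.2 0; 0.002 0.001 0.093 0 0 0.2 0; 0.002 0.001 0.098 0 0 0.2 0; 0.002 0.001 0.098 0 0 0.2 0",
)

```text
time_s: 2.92
ee_pos: [514.1, 252.0, 91.2]
ee_rot: [-179.9, -0.0, 159.5]
force: [-0.5, -0.3, -0.2]
gripper_width: 0.3
gripper_force: 0.0
```

```bash
python3 p.py "[0,17,90]"; python3 - <<'E'
from workcell import eyes
from h import *
s=eyes.grab_frame("scene")["image"][210:290,175:275]
t=eyes.grab_frame("top")["image"][185:265,155:255]
cv2.imwrite("pics/d.png",cv2.resize(np.hstack([s,t]),None,fx=4,fy=4,interpolation=cv2.INTER_CUBIC))
E
```

```text
stand pos [ 0.4 15.  91.2] rot [-179.9   -0.   159.5] F [-0.5 -0.3 -0.2] t 2.9167 q [ 25.  23.  98.  -0.  59. -44.] 0.303492031514425
shift [0.4 2.  1.2] turn [-0.05 -0.05 -0.34]
```

View pics/d.png

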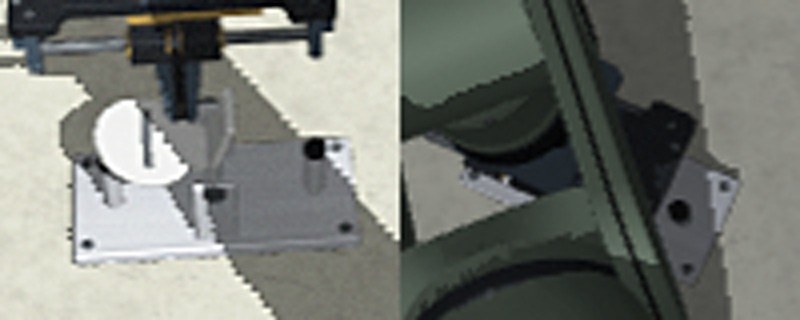

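The finger at (183,112) in the left half sits between the disc and the tab (225,125), clear of both. I'm starting the push.

Emit:
send_rows(
  targets="0 -0.002 0 0 0 0 0; 0 -0.004 0 0 0 0 0; 0 -0.006 0 0 0 0 0; 0 -0.008 0 0 0 0 0; 0 -0.01 0 0 0 0 0; 0 -0.012 0 0 0 0 0; 0 -0.014 0 0 0 0 0; 0 -0.016 0 0 0 0 0; 0 -0.018 0.001 0 0 0 0; 0 -0.02 0.002 0 0 0 0; 0 -0.021 0.003 0 0 0 0; 0 -0.021 0.003 0 0 0 0",
)

```text
time_s: 4.02
ee_pos: [506.7, 232.2, 88.5]
ee_rot: [-180.0, -0.0, 159.5]
force: [0.3, 1.1, -0.7]
gripper_width: 0.7
gripper_force: 0.0
```

Emit:
send_rows(
  targets="0 -0.001 0.001 0 0 0 0; 0 -0.002 0.002 0 0 0 0; 0 -0.003 0.003 0 0 0 0; 0 -0.004 0.0035 0 0 0 0; 0 -0.005 0.005 0 0 0 0; 0 -0.006 0.006 0 0 0 0; 0 -0.007 0.007 0 0 0 0; 0 -0.008 0.008 0 0 0 0; 0 -0.009 0.0095 0 0 0 0; 0 -0.0095 0.011 0 0 0 0; 0 -0.01 0.012 0 0 0 0; 0 -0.01 0.012 0 0 0 0",
)

```text
time_s: 5.02
ee_pos: [503.6, 222.7, 79.3]
ee_rot: [180.0, 0.1, 159.5]
force: [-5.3, -3.2, 16.0]
gripper_width: 0.5
gripper_force: 7.8
```

```bash
python3 p.py "[0,-15,76]"; python3 - <<'E'
from workcell import eyes
from h import *
s=eyes.grab_frame("scene")["image"][210:290,175:275]
cv2.imwrite("pics/e.png",cv2.resize(s,None,fx=6,fy=6,interpolation=cv2.INTER_CUBIC))
E
```

```text
stand pos [  0.6 -16.   79.3] rot [1.800e+02 1.000e-01 1.595e+02] F [-5.3 -3.2 16. ] t 5.0167 q [ 23.  21. 102.  -0.  56. -47.] 0.49980265265417584
shift [0.7 1.  3.3] turn [ 0.    0.07 -0.31]
```

View pics/e.png

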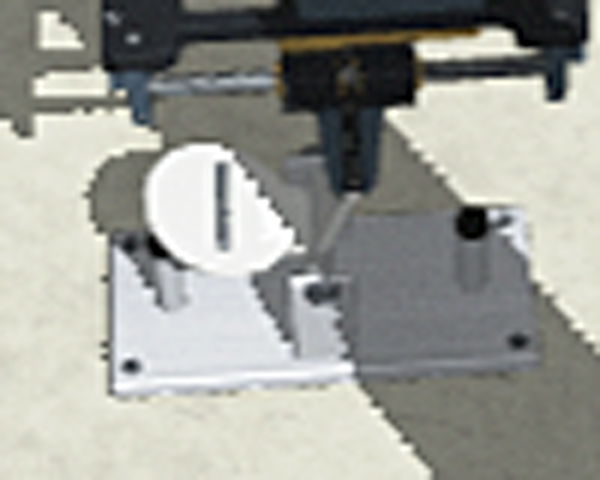

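The finger at (352,190) rests on the tab end at (357,195), and there is 16 N upwards on it. I'll work out the real hinge angle from the disc pixel.

```bash
python3 - <<'E'
from workcell import env,eyes
from h import *
S=eyes.grab_frame("scene")
c=np.cos(np.radians(-20.2));n=np.sin(np.radians(-20.2)); M=np.array([[c,-n,0],[n,c,0],[0,0,1]]); O=np.array([508.5,238,0])
px=lambda p:((proj(S,O+M@np.array(p,float))[0]-[175,210]+.5)*6-.5).round(0)
print("finger",px([.6,-16,79.3]),px([.6,-16+13,79]),px([.6,-16-13,79]))
for th in (10,20,30,40,50,60):
    t=np.radians(th);C,s=np.cos(t),np.sin(t)
    f=lambda x,r,h:px([x,r*C-h*s,62+r*s+h*C])
    print(th,"disc",f(0,42,2.5),"tip",f(0,74,0),"tabend",f(-17,0,42),f(17,0,42),"root",f(-17,0,0))
print("holes",px([-31,81,12]),px([-31,-81,12]),px([31,-81,12]),"post",px([0,-64,59]))
E
```

```text
finger [356. 193.] [324. 195.] [388. 191.]
10 disc [217. 213.] tip [138. 214.] tabend [335. 194.] [331. 126.] root [320. 255.]
20 disc [222. 203.] tip [144. 195.] tabend [353. 196.] [348. 128.] root [320. 255.]
30 disc [230. 193.] tip [155. 178.] tabend [370. 200.] [365. 132.] root [320. 255.]
40 disc [240. 184.] tip [172. 161.] tabend [385. 205.] [380. 137.] root [320. 255.]
50 disc [253. 176.] tip [193. 146.] tabend [398. 212.] [393. 144.] root [320. 255.]
60 disc [268. 170.] tip [219. 133.] tabend [409. 220.] [403. 152.] root [320. 255.]
holes [132. 364.] [519. 338.] [506. 218.] post [473. 215.]
```

```bash
python3 - <<'E'
from workcell import env,eyes
from h import *
S=eyes.grab_frame("scene")
c=np.cos(np.radians(-20.2));n=np.sin(np.radians(-20.2)); M=np.array([[c,-n,0],[n,c,0],[0,0,1]]); O=np.array([508.5,238,0])
def px(p,o,k): return ((proj(S,O+M@np.array(p,float))[0]-o+.5)*k-.5).round(0)
for nm,P,o,k in(("c",[2.1,16.4,189.5],[130,150],4),("d",[.4,15,91.2],[175,210],4),("e",[.6,-16,79.3],[175,210],6)):
    print(nm,[px(np.array(P)+[dx,0,0],o,k) for dx in(-16,0,16)])
e=cv2.resize(S["image"][215:260,205:265],None,fx=12,fy=12,interpolation=cv2.INTER_CUBIC);cv2.imwrite("pics/f.png",e)
print([px(np.array([.6,-16,79.3])+[dx,0,0],[205,215],12) for dx in(-16,0,16)])
E
```

```text
c [array([356., 278.]), array([355., 256.]), array([354., 234.])]
d [array([187., 142.]), array([186., 120.]), array([185.,  99.])]
e [array([358., 225.]), array([356., 193.]), array([354., 161.])]
[array([357., 390.]), array([353., 326.]), array([348., 263.])]
```

View pics/f.png

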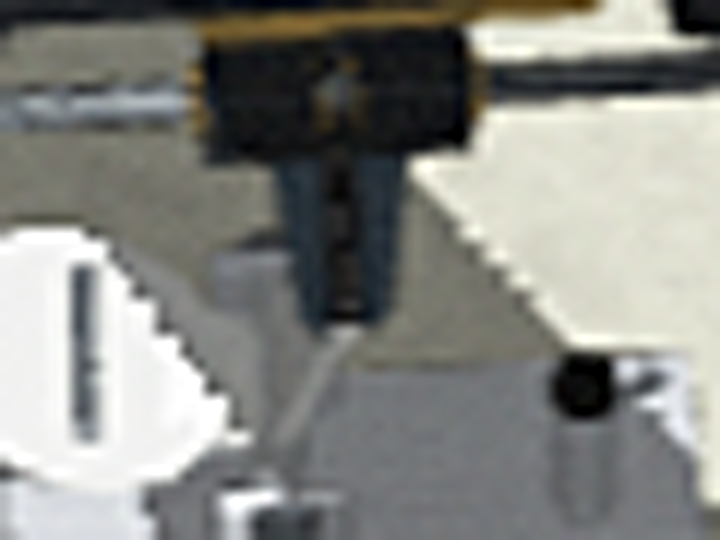

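The images agree with the force. The fingertip is really about 22 mm above the reported TCP: the bottom of its 32 mm wide finger appears about 6 px high in all three pictures, and contact came when the TCP read about 80 against a tab end at 102. The tab has barely moved (about 20°) and the stand hasn't shifted. I'll lift, go back and approach lower.

Emit:
send_rows(
  targets="0 0 -0.01 0 0 0 0; 0 0 -0.025 0 0 0 0; 0 0.01 -0.035 0 0 0 0; 0 0.022 -0.035 0 0 0 0; 0 0.034 -0.03 0 0 0 0; 0 0.034 -0.02 0 0 0 0; 0 0.034 -0.01 0 0 0 0; 0 0.034 -0.002 0 0 0 0; 0 0.034 0.003 0 0 0 0; 0 0.034 0.007 0 0 0 0; 0 0.034 0.01 0 0 0 0; 0 0.034 0.01 0 0 0 0",
)

```text
time_s: 6.17
ee_pos: [515.1, 254.6, 66.1]
ee_rot: [-179.9, -0.0, 159.5]
force: [-0.2, -0.6, -0.6]
gripper_width: 0.7
gripper_force: 0.0
```

```bash
python3 p.py "[0,17,66]"; python3 - <<'E'
from workcell import eyes
from h import *
S=eyes.grab_frame("scene")
e=cv2.resize(S["image"][210:270,190:270],None,fx=9,fy=9,interpolation=cv2.INTER_CUBIC);cv2.imwrite("pics/g.png",e)
E
```

```text
stand pos [ 0.4 17.8 66.1] rot [-179.9   -0.   159.5] F [-0.2 -0.6 -0.6] t 6.1667 q [ 25.  24. 100.  -0.  56. -44.] 0.7402531416969881
shift [ 0.4 -0.9  0.1] turn [-0.06 -0.05 -0.34]
```

View pics/g.png

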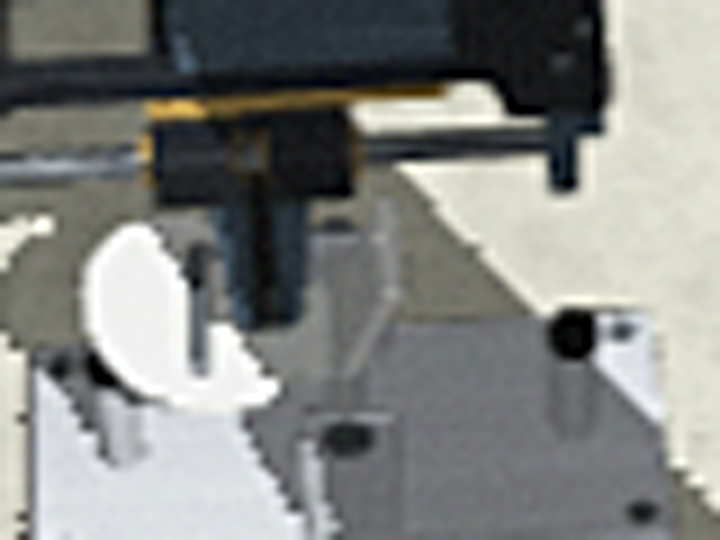

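The finger bottom (265,325) is now low between the bar (200,310) and the tab (385,250), with no contact force. I'm pushing.

Emit:
send_rows(
  targets="0 -0.003 0 0 0 0 0; 0 -0.006 0 0 0 0 0; 0 -0.009 0 0 0 0 0; 0 -0.011 0 0 0 0 0; 0 -0.013 0 0 0 0 0; 0 -0.015 0 0 0 0 0; 0 -0.017 0 0 0 0 0; 0 -0.019 0 0 0 0 0; 0 -0.021 0 0 0 0 0; 0 -0.023 0 0 0 0 0; 0 -0.025 0.001 0 0 0 0; 0 -0.025 0.001 0 0 0 0",
)

```text
time_s: 7.22
ee_pos: [506.7, 231.4, 65.9]
ee_rot: [-180.0, 0.0, 159.5]
force: [0.4, 1.1, 0.3]
gripper_width: 0.6
gripper_force: 0.4
```

Emit:
send_rows(
  targets="0 -0.001 0.001 0 0 0 0; 0 -0.002 0.002 0 0 0 0; 0 -0.003 0.003 0 0 0 0; 0 -0.004 0.0035 0 0 0 0; 0 -0.005 0.0045 0 0 0 0; 0 -0.006 0.0055 0 0 0 0; 0 -0.007 0.0065 0 0 0 0; 0 -0.008 0.008 0 0 0 0; 0 -0.009 0.0095 0 0 0 0; 0 -0.009 0.0095 0 0 0 0",
)

```text
time_s: 8.05
ee_pos: [503.2, 222.7, 55.9]
ee_rot: [-180.0, -0.0, 159.5]
force: [-0.4, 0.5, 1.3]
gripper_width: 0.0
gripper_force: 0.3
```

```bash
python3 p.py "[0,-17,56]"; python3 - <<'E'
from workcell import eyes
from h import *
S=eyes.grab_frame("scene")
e=cv2.resize(S["image"][210:290,175:275],None,fx=6,fy=6,interpolation=cv2.INTER_CUBIC);cv2.imwrite("pics/i.png",e)
E
```

```text
stand pos [  0.3 -16.2  55.9] rot [-180.    -0.   159.5] F [-0.4  0.5  1.3] t 8.05 q [ 23.  23. 104.  -0.  53. -47.] 0.03637818655320967
shift [ 0.3 -0.9 -0.1] turn [-0.05 -0.02 -0.33]
```

View pics/i.png

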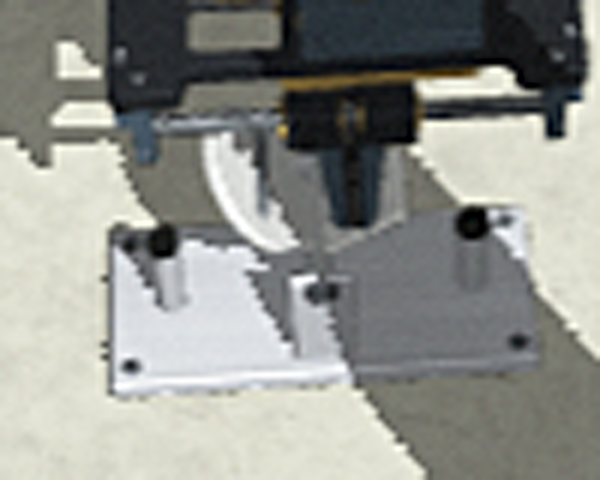

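The finger has raised the paddle: the tab end at (408,215) matches about 60°, force is about 1 N and the base holes haven't moved. Next I lift out, go round to the +y side and push the disc over.

Emit:
send_rows(
  targets="0 0.001 -0.012 0 0 0 0; 0 0.001 -0.035 0 0 0 0; 0 0.001 -0.065 0 0 0 0; 0 0.001 -0.095 0 0 0 0; 0 0.025 -0.1 0 0 0 0; 0 0.055 -0.1 0 0 0 0; 0 0.081 -0.095 0 0 0 0; 0 0.081 -0.075 0 0 0 0; 0 0.081 -0.055 0 0 0 0; 0 0.081 -0.04 0 0 0 0; 0 0.081 -0.034 0 0 0 0; 0 0.081 -0.034 0 0 0 0",
)

```text
time_s: 9.1
ee_pos: [530.4, 298.3, 88.1]
ee_rot: [-179.8, -0.2, 159.5]
force: [-0.6, -0.3, -0.0]
gripper_width: 0.4
gripper_force: 0.0
```

```bash
python3 p.py "[0,12,90]"
```

```text
stand pos [-0.3 64.1 88.1] rot [-179.8   -0.2  159.5] F [-0.6 -0.3 -0. ] t 9.1 q [ 28.  26.  93.  -0.  61. -41.] 0.4236089146560054
shift [ -0.6 -52.1  -1.7] turn [-0.22 -0.19 -0.32]
```

Emit:
send_rows(
  targets="0 -0.005 0 0 0 0 0; 0 -0.01 0 0 0 0 0; 0 -0.014 0 0 0 0 0; 0 -0.018 0 0 0 0 0; 0 -0.022 0 0 0 0 0; 0 -0.027 0 0 0 0 0; 0 -0.031 0 0 0 0 0; 0 -0.036 0 0 0 0 0; 0 -0.041 -0.002 0 0 0 0; 0 -0.046 -0.004 0 0 0 0; 0 -0.05 -0.005 0 0 0 0; 0 -0.053 -0.005 0 0 0 0",
)

```text
time_s: 10.1
ee_pos: [513.0, 248.8, 95.5]
ee_rot: [-180.0, -0.0, 159.5]
force: [-0.3, 1.0, 0.4]
gripper_width: 0.5
gripper_force: 0.4
```

Emit:
send_rows(
  targets="0 -0.005 0 0 0 0 0; 0 -0.01 0.0005 0 0 0 0; 0 -0.014 0.001 0 0 0 0; 0 -0.019 0.003 0 0 0 0; 0 -0.024 0.004 0 0 0 0; 0 -0.028 0.0055 0 0 0 0; 0 -0.0325 0.008 0 0 0 0; 0 -0.037 0.011 0 0 0 0; 0 -0.04 0.0135 0 0 0 0; 0 -0.0435 0.0175 0 0 0 0; 0 -0.0465 0.0205 0 0 0 0; 0 -0.0495 0.024 0 0 0 0",
)

```text
time_s: 11.1
ee_pos: [495.9, 202.7, 71.0]
ee_rot: [-180.0, 0.0, 159.5]
force: [0.3, 0.1, 0.5]
gripper_width: 0.6
gripper_force: 0.4
```

```bash
python3 p.py "[0,-45,45]"; python3 - <<'E'
from workcell import eyes
from h import *
S=eyes.grab_frame("scene");cv2.imwrite("pics/j.png",S["image"])
c=np.cos(np.radians(-20.2));n=np.sin(np.radians(-20.2)); M=np.array([[c,-n,0],[n,c,0],[0,0,1]]); O=np.array([508.5,238,0])
hsv=cv2.cvtColor(S["image"],cv2.COLOR_BGR2HSV)
# white disc: low saturation bright pixels; dark post tops/holes for stand check
print("hole px pred",proj(S,[O+M@np.array(p,float) for p in([-31,81,12],[31,81,12],[0,64,59])]).round(1).tolist())
g=cv2.cvtColor(S["image"],cv2.COLOR_BGR2GRAY)[225:290,185:275]
k=cv2.connectedComponentsWithStats((g<70).astype('uint8'))
for s,ct in zip(k[2],k[3]):
    if 3<s[4]<300: print(s[4],(ct+[185,225]).round(1))
for th in(120,130,140,150,160,170):
    t=np.radians(th);C,s=np.cos(t),np.sin(t)
    print(th,proj(S,O+M@np.array([-30,42*C,62+42*s]))[0].round(1),proj(S,O+M@np.array([0,74*C,62+74*s]))[0].round(1))
E
```

```text
stand pos [  0.3 -37.4  71. ] rot [-180.     0.   159.5] F [0.3 0.1 0.5] t 11.1 q [ 21.  21. 105.  -0.  55. -48.] 0.6012787500970731
shift [ 0.3 -7.6 26. ] turn [-0.01  0.   -0.32]
hole px pred [[196.6, 270.2], [196.5, 249.8], [201.8, 248.7]]
6 [228.  225.5]
227 [241.9 231.7]
5 [226.6 234.8]
7 [236.  245.4]
27 [253.3 246.7]
23 [201.4 250. ]
5 [196.4 250.2]
9 [228.  258.6]
6 [261.  266.5]
120 [236.5 247.3] [242.3 229.8]
130 [239.1 248.2] [246.7 231.4]
140 [241.3 249.3] [250.5 233.4]
150 [243.  250.6] [253.6 235.9]
160 [244.4 252.1] [255.8 238.6]
170 [245.2 253.7] [257.1 241.5]
```

Emit:
send_rows(
  targets="0 -0.002 0.003 0 0 0 0; 0 -0.0035 0.006 0 0 0 0; 0 -0.005 0.009 0 0 0 0; 0 -0.006 0.012 0 0 0 0; 0 -0.007 0.015 0 0 0 0; 0 -0.0075 0.017 0 0 0 0; 0 -0.008 0.019 0 0 0 0; 0 -0.0085 0.021 0 0 0 0; 0 -0.0085 0.022 0 0 0 0; 0 -0.0085 0.023 0 0 0 0; 0 -0.0085 0.024 0 0 0 0; 0 -0.0085 0.025 0 0 0 0",
)

```text
time_s: 12.15
ee_pos: [493.0, 195.1, 46.3]
ee_rot: [-180.0, 0.0, 159.5]
force: [-0.9, -0.7, 0.9]
gripper_width: 0.2
gripper_force: 0.4
```

Emit:
send_rows(
  targets="0 0 0.0005 0 0 0 0; 0 0 0.001 0 0 0 0; 0 0 0.0015 0 0 0 0; 0 0 0.002 0 0 0 0; 0 0 0.002 0 0 0 0",
)

```text
time_s: 12.57
ee_pos: [493.0, 195.1, 44.2]
ee_rot: [-180.0, 0.0, 159.5]
force: [0.5, -0.4, -0.1]
gripper_width: 0.5
gripper_force: 0.1
```

Not on the stop yet, so I'll go on in small steps.

Emit:
send_rows(
  targets="0 0 0.0005 0 0 0 0; 0 0 0.001 0 0 0 0; 0 0 0.0015 0 0 0 0; 0 0 0.002 0 0 0 0; 0 0 0.002 0 0 0 0",
)

```text
time_s: 12.98
ee_pos: [493.0, 195.1, 42.2]
ee_rot: [-180.0, 0.0, 159.5]
force: [-1.5, 0.5, 0.6]
gripper_width: 0.4
gripper_force: 0.1
```

Emit:
send_rows(
  targets="0 0 0.0005 0 0 0 0; 0 0 0.001 0 0 0 0; 0 0 0.001 0 0 0 0",
)

```text
time_s: 13.23
ee_pos: [493.0, 195.1, 41.2]
ee_rot: [-180.0, 0.0, 159.5]
force: [0.8, -0.3, -0.4]
gripper_width: 0.4
gripper_force: 0.0
```

Emit:
send_rows(
  targets="0 0 0.0005 0 0 0 0; 0 0 0.001 0 0 0 0; 0 0 0.0015 0 0 0 0; 0 0 0.0015 0 0 0 0",
)

```text
time_s: 13.57
ee_pos: [493.0, 195.1, 40.5]
ee_rot: [180.0, 0.0, 159.5]
force: [-1.8, -1.0, 5.9]
gripper_width: 0.7
gripper_force: 3.0
```

```bash
python3 p.py "[0,-45,45]"; python3 - <<'E'
from workcell import eyes
from h import *
S=eyes.grab_frame("scene")
g=cv2.cvtColor(S["image"],cv2.COLOR_BGR2GRAY)[222:275,222:275]
for r in g[::1]: print("".join("#%+=-. "[::-1][min(6,v//37)] for v in r))
E
```

```text
stand pos [  0.3 -45.6  40.5] rot [180.    0.  159.5] F [-1.8 -1.   5.9] t 13.5667 q [ 20.  22. 107.  -0.  50. -49.] 0.7168627172882271
shift [ 0.3  0.6 -4.5] turn [ 0.01  0.01 -0.33]
...              ................ ....            ...
.                 ...                               .
..                                            -==-   
                             ..........----..=####%- 
           .........--------------.-=+++=++%%%#####+ 
---==========-----------.....      +###############%.
============-........ ..           +#################
============-            ..        =##%%%+++++======-
============-.           ..        .--.......... .-==
===----------.        .....        .-..............-=
...-=.......-.        ..-..        ....       ....-==
=+++%+.-....--        .....        .=-=++%###########
=====-......--        .. ..        .+################
........--===-            .        =%#######%########
=============-                     -%##%%#%#%#%%%%###
=======--====-               ..=+++%##%%%####%%%%%%%#
----------===------....   ...-=+#####%%%%%%%##%%%%%%
[... 1245 characters left out ...]
=%%%%%%%%%+-===================================%####
==+%%%%%+%%+-===================================-%##%
-=+%%%%%%%%+-========-==========================-%###
-=+%%%%%%%%+-=========================--==--=======+#
--+%%%%%%%%+-=========-==============-. .-========-%#
#%=%%%%%%%%+=========================-. .---========%
#%=%%%+++%%%+=========================--==--========-
#%+%%%%%%%%%+---====--=-------======================-
%%%%%%%%%%%%%+----========================--=========
%%#############==============-====-=---====-=========
########%%%%%%+--=------===---=-------========-======
%%%%%%%%+%%%+++=-------==============--==============
%%+++%+%#######%-====================================
```

Contact on the rest at 6 N. I'll press very slightly more, then lift away.

Emit:
send_rows(
  targets="0 0 0.0005 0 0 0 0; 0 0 0.0007 0 0 0 0; 0 0 0.0007 0 0 0 0",
)

```text
time_s: 13.87
ee_pos: [493.1, 195.1, 40.5]
ee_rot: [180.0, 0.0, 159.5]
force: [-2.4, -1.8, 10.9]
gripper_width: 0.3
gripper_force: 5.0
```

Emit:
send_rows(
  targets="0 0 -0.005 0 0 0 0; 0 0 -0.015 0 0 0 0; 0 0 -0.035 0 0 0 0; 0 0 -0.065 0 0 0 0; 0 0 -0.1 0 0 0 0; 0 -0.03 -0.14 0 0 0 0; 0 -0.07 -0.16 0 0 0 0; 0 -0.11 -0.17 0 0 0 0; 0 -0.15 -0.17 0 0 0 0; 0 -0.19 -0.17 0 0 0 0; 0 -0.22 -0.17 0 0 0 0; 0 -0.22 -0.17 0 0 0 0",
)

```text
time_s: 14.87
ee_pos: [413.4, -15.5, 209.9]
ee_rot: [-179.8, 0.0, 159.2]
force: [-0.3, 1.0, 0.7]
gripper_width: 0.6
gripper_force: 0.0
```

```bash
cat > v.py <<'E'
from workcell import eyes
from h import *
S=eyes.grab_frame("scene");T=eyes.grab_frame("top");cv2.imwrite("pics/k.png",S["image"]);cv2.imwrite("pics/kt.png",T["image"])
c=np.cos(np.radians(-20.2));n=np.sin(np.radians(-20.2)); M=np.array([[c,-n,0],[n,c,0],[0,0,1]]); O=np.array([508.5,238,0])
for nm,F,(y0,y1,x0,x1) in(("S",S,(222,285,185,275)),("T",T,(190,262,160,250))):
    print(nm,"pred holes/+post",proj(F,[O+M@np.array(p,float) for p in([-31,81,12],[31,81,12],[-31,-81,12],[31,-81,12],[0,64,59])]).round(1).tolist())
    for th in(150,160,165,170,175,180):
        t=np.radians(th);C,s=np.cos(t),np.sin(t)
        print(th,"disc",proj(F,O+M@np.array([0,42*C+3*s,62+42*s-3*C]))[0].round(1),"tip",proj(F,O+M@np.array([0,74*C,62+74*s]))[0].round(1))
    g=cv2.cvtColor(F["image"],cv2.COLOR_BGR2GRAY)[y0:y1,x0:x1]
    for r in g: print("".join("#%+=-. "[::-1][min(6,v//37)] for v in r))
E
python3 v.py
```

```text
S pred holes/+post [[196.6, 270.2], [196.5, 249.8], [261.1, 265.9], [258.9, 245.8], [201.8, 248.7]]
150 disc [241.6 239.9] tip [253.6 235.9]
160 disc [243.1 241.4] tip [255.8 238.6]
165 disc [243.7 242.1] tip [256.5 240. ]
170 disc [244.1 243. ] tip [257.1 241.5]
175 disc [244.4 243.8] tip [257.4 243. ]
180 disc [244.6 244.6] tip [257.5 244.5]
%%%%%%%%%%%%%%%%%%%%%%%%%%%%%%%%%%+----------------------------------------------------==+
%%%%%%%%%%%%%%%%%%%%%%%%%%%%%%%%%%+--------------------------------------------------+%%%%
%%%%%%%%%%%%%%%%%%%%%%%%%%%%%%%%%%%+----------------------------------------------+%%%%%%%
%%%%%%%%%%%%%%%%%%%%%%%%%%%%%%%%%%%+-------------------------------------------+%%%%%%%%%%
%%%%%%%%%%%%%%%%%%%%%%%%%%%%%%%%%%%%+--------------------------------------+%%%%%%%%%%%%%%
%%%%%%%%%%%%%%%%%%%%%%%%%%%%%%%%%%%%+------------------------------------+%%%%%%%%%%%%%%%%
%%%%%%%%%%%%%%%%%%%%%%%%%%%%%%%%%%%%%+-----------------------------------+%%%%%%%%%%%%%%%%
%%%%%%%%%%%%%%%%%%%%%%%%%%%%%%%%%%%%%%+-----------------------------------+%%%%%%%%%%%%%%%
%%%%%%%%%%%%%%%%%%%%%%%%%%
[... 11176 characters left out ...]
===============================----..-----.--------------------
==========================================================------...--.--------------------
===========================================================.-------..---------------------
===========================================================------------------------------=
===========================================================-------------------------------
===========================================================-------------------------------
===========================================================-------------------------------
===========================================================-------------------------------
```

The ring centre measures (244.5,245) in the scene view and (217,233.5) in the top view, matching hinge 180° in both. The stand's holes are where they were.

```bash
python3 -c "
from workcell import env
print(env.job_done())"
```

```text
the job is handed in; nothing more can be done
None
```

The round paddle is turned over and lies flat on the opposite rest, ring face up, with its stand unmoved; the first tab push landed on the tab's end (about 16 N), and I didn't re-measure the square flag or bystanders afterwards.

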